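# Close up the stamp pad, staple the claim ticket, ring for the back room

### The arm

A 6-joint arm with a two-finger parallel gripper is mounted at the origin on the work surface; the furniture and walls round the work are solid. World frame = base frame: x ahead of the robot, y to its left, z up, the work surface at z = 0. Lengths are in m, angles in rad, forces in N, time in s.
With the tool pointing down it reaches from about 0.2 to 0.875 m from the base axis. Payload 3.4 kg.
Tool frame: the origin (TCP) lies between the finger pads; the fingertips stand 25 mm ahead of it and the grasp point (between the pads) lies 6 mm ahead of it (r.nose_length is the z of the fingertips in the tool frame, in m); z points along the fingers, y is the line along which they close (so a half turn about z gives the same grasp; the last joint's range is limited). The gripper opens to 94 mm and grips with 3 to 60 N. Pads are 16 mm wide; open, the fingers measure 119 mm over their backs; the gripper's body (75 mm by 177 mm) begins 78 mm behind the grasp point.
Start: joints at [1.166, 0.276, 1.505, -0, 1.361, -0.121], TCP at [0.161, 0.552, 0.23] pointing down, gripper open.
Joint ranges: [-2.89, 2.89], [-0.75, 2.08], [0.22, 2.7], [-1.18, 4.32], [0.11, 2.71], [-2.7, 2.7]. Speed limits (rad/s): [2.57, 2.57, 3.14, 3.14, 3.14, 3.14].

### API

Orientations are given as a unit quaternion [w, x, y, z].
In Python, from plant import r, gripper_to, inverse_kinematics, vision, models, telemetry gives the robot as it stands. Calls block until the motion is done:
- r.move_to(position, orientation): joint-space move of the TCP to a pose.
- r.move_l(position, rot=None, vel=0.15, guard=None): straight line of the TCP; rot=None keeps the orientation; vel is the mean speed in m/s. With guard (N) it stops when the force on the tool has changed by that much, and returns True; else False.
- r.movej(angles): joint-space move.
- gripper_to(opening, f_grip=None): finger opening in m; f_grip is the grip in N (None keeps the last); returns when the fingers have stopped.
- r.hold(seconds).
- inverse_kinematics(position, orientation): joint angles nearest the present ones, or None.
- vision.snapshot(name): name is "side" or "top"; returns the picture (400x640x3 uint8, red, green, blue); there is no depth.
- vision.get_calibration(name): a dict with "fx", "fy", "cx", "cy" (pixels), "position" and "orientation" of the camera in the world. Camera axes: x right, y down, z forward; pixel columns grow to the right and rows downward; lengths in m; the calibration is good to about 2 mm. A picture is of the moment at which its call begins. get_calibration takes no time and is no camera call.
A pose or a line that the arm cannot do raises r.PlanningError and nothing moves.
- r.sign_off(): hands the job in; it is judged then, once.
Trained networks look in the newest picture that a camera, given by its name, has taken for a name from the list of things; names that differ only in an ending like _2 or _b are one class to them, and where a whole thing is asked for, a point or a joint stands for the part that bears it (a point fixed in the world has none). Each returns a list of dicts, best first, with "score" (0 to 1); they miss things now and then, are a little off and sometimes report something else, mostly with a low value. They report only what shows in the picture. A call takes as long as a camera call. They do not tell look-alikes from the thing itself.
- models.boxes_of(thing, camera): "at" ([x, y, z] in m, in world coordinates, good to about 4 mm: the middle of the surface that is visible of it).
- models.regions_of(thing, camera): "pixels" (400x640 bool, what is visible of it).
- models.mark_of(thing, camera): "at" ([x, y, z] in m, in world coordinates, good to about 4 mm: a listed point, or the origin of a listed thing).
Readings, each from a call of its own:
- telemetry.current_t(): time.
- telemetry.current_joints(): joint angles.
- telemetry.current_dq(): joint speeds.
- telemetry.current_joint_efforts(): joint torques, N m.
- telemetry.current_ee_pos(): TCP position.
- telemetry.current_tool_rot(): TCP orientation.
- telemetry.current_wrist_force(): force on the tool from outside, world axes, zero at the start.
- telemetry.current_torque(): the same for the moment, N m.
- telemetry.current_opening(): finger opening in m.
- telemetry.current_finger_force(): force on a finger pad.
Only numpy, scipy, OpenCV 4.12 (cv2) and the standard library are available. Lean on these libraries where they do the work, as an engineer would, in place of code of your own. Each camera call takes 0.05 s, during which the arm holds its last target. There are 200 camera calls.

### The job

The stamped claim ticket already lies in the stapler's jaws. With the fingertips and lightly, first swing the open ink pad's lid fully shut so that nothing gets inked, then press the stapler's nose right down to staple the ticket and let it spring up again, and last press the button on top of the counter bell to call the back room. Lift and carry nothing, keep the ink pad, stapler, bell and ticket where they are, and leave everything else on the counter alone.

Things in the scene. Friction and masses are not known exactly. Their poses are not given: they have to be found in the camera images.
- ink_tin: loose hinged ink pad tin, 73 x 111 mm and 18 mm high when shut, dark blue lid, 0.2 to 0.4 kg; origin at the centre of its underside, z up, y along the hinge, x from the front lip (x = -33 mm) to the hinge (x = +35 mm, 16 mm above the counter). The open lid stands up like a 111 mm wide, 2 mm thick wall whose inner side faces the tin's -x. The tin slides on the counter if pushed hard
- ink_tin_lid (a joint): angle of the ink pad's lid, 0 shut, grows as it opens, 1.83 rad at its stop (leaning back past upright); it starts between 1.15 and 1.8. The hinge is slightly stiff: the lid stays at any angle and moves with about 0.5 N at its lip. Lip at 68 mm from the hinge
- lid_hinge (a point): middle of the lid's hinge line, fixed to the tin, 16 mm above the counter; axes as the tin's
- lid_lip (a point): middle of the lid's free front edge, on its outer face (the upper face when shut, 18 mm above the counter); moves with the lid
- stapler: loose desk stapler, 36 x 168 mm, 49 mm high, dark base, cream arm 20 mm wide; 0.3 to 0.6 kg; origin at the centre of its underside, z up, +y towards the nose (the end that staples), hinge at y = -70 mm. The base plate is 7.5 mm high
- stapler_arm (a joint): angle of the stapler's arm, 0 up (rest), 0.070 rad at the stop; a preloaded spring returns it. Pressed at the nose it gives way from about 1.5 N, and about 6 N bring it to the stop, 9 mm lower at the spot to press
- stapler_nose (a point): the spot to press: on the upper face of the stapler's arm, 24 mm behind the tip of the nose, 46 mm above the counter at rest; moves with the arm
- ticket: loose stiff card claim ticket with a paper slip on it, 100 x 52 mm, 1.6 mm thick, lying across the stapler's base plate under the nose, ends sticking out left and right; origin at the centre of its underside
- bell: loose counter bell, white dome on a black foot 72 mm across, 54 mm high, 0.2 to 0.4 kg; origin at the centre of its underside, z up
- bell_button (a joint): travel of the bell's button in m, 0 up (rest), 0.003 fully down; sprung, 8 N bring it fully down, the bell sounds from half travel (4 N)
- bell_top (a point): centre of the top of the bell's button, 12 mm wide, 54 mm above the counter; moves with the button
- stamp: bystander: wooden rubber stamp with upright knob handle, 26 x 60 x 71 mm, stands beside the ink pad; origin under its centre
- slip_pad: bystander: pad of slips, 100 x 70 x 14 mm; origin under its centre
- pin_tin: bystander: round pin tin, 60 mm across, 23 mm high; origin under its centre
- brush: bystander: lint brush with wooden handle, 38 x 222 x 31 mm; origin under its centre
- mug: bystander: mug, 78 x 109 mm, 90 mm high; origin under its centre
- chalk: bystander: flat tailor's chalk, 40 x 46 x 9 mm; origin under its centre
- spool: bystander: wooden thread spool, 38 mm across, 50 mm high; origin under its centre
Not all that is in view belongs to the job. What is meant by the ticket is not green or turquoise, and is the smaller of those in its own colour.

How it is judged:
By the outcome, as a careful person would: the job done as asked, in the order asked, and still so for the second after the job is handed in, with the robot touching nothing.
It also fails if it takes over 58 s, if anything falls off the work surface, if the arm or the gripper's body presses on something with over 40 N, if the wrist force passes 120 N, or if a joint passes its speed limit or range.

## Working session

There is one attempt and no reset: what is moved stays moved. The work goes in short steps, each a Python script; the robot and the scene stay as the last script left them, time stands still between calls to the robot, and variables do not carry over. Pictures are saved under pics/ and viewed, at most 10 in all, crops included, and the job is handed in when it is done.

```bash
mkdir -p pics; ls
python3 - <<'E'
from plant import *
import cv2,numpy as np
for c in("top","side"):
    im=vision.snapshot(c); cv2.imwrite(f"pics/{c}0.png",im[:,:,::-1])
    k=vision.get_calibration(c); print(c,k)
    for n in["ink_tin","lid_hinge","lid_lip","stapler","stapler_nose","ticket","bell","bell_top","stamp","mug","brush","spool"]:
        print(n,[(np.round(d["at"],3).tolist(),round(d["score"],2)) for d in models.mark_of(n,c)[:3]])
print(telemetry.current_t(), telemetry.current_tool_rot())
E
```

```text
pics
top {'fx': 374.538175853992, 'fy': 374.538175853992, 'cx': 321.31416303377176, 'cy': 200.3511074263778, 'position': array([0.43084343, 0.03570413, 1.06081422]), 'orientation': array([ 0.05077682, -0.69778096,  0.71292956, -0.04748569])}
ink_tin [([0.508, -0.281, 0.004], 0.83)]
lid_hinge [([0.538, -0.271, 0.02], 0.89)]
lid_lip [([0.53, -0.276, 0.086], 0.72), ([0.709, 0.14, -0.001], 0.49)]
stapler [([0.578, 0.278, -0.004], 0.84), ([0.532, -0.276, 0.088], 0.49)]
stapler_nose [([0.518, 0.282, 0.044], 0.85)]
ticket [([0.37, 0.358, -0.004], 0.98), ([0.673, 0.418, -0.001], 0.79), ([0.516, 0.283, 0.004], 0.68)]
bell [([0.579, -0.006, -0.001], 0.84), ([0.779, -0.115, 0.003], 0.49)]
bell_top []
stamp [([0.475, -0.203, -0.003], 0.51)]
mug [([0.754, 0.214, -0.0], 0.7)]
brush []
spool [([0.687, -0.13, -0.002], 0.56)]
side {'fx': 451.4574031609267, 'fy': 451.4574031609267, 'cx': 308.4247285257435, 'cy': 204.7481544449208, 'position': array([ 0.49983366, -0.97147504,  0.53752432]), 'orientation': array([-0.54400568,  0.83857814, -0.02052555,  0.02057235])}
ink_tin [([0.507, -0.279, 0.002], 0.95)]
lid_hinge [([0.541, -0.27, 0.02], 0.84)]
lid_lip [([0.53, -0.276, 0.083], 0.87), ([0.69, -0.133, 0.002], 0.64), ([0.517, 0.28, 0.003], 0.63)]
stapler [([0.576, 0.276, -0.006], 0.76)]
stapler_nose [([0.517, 0.282, 0.043], 0.84)]
ticket [([0.673, 0.416, 0.002], 0.75), ([0.53, 0.15, 0.002], 0.65), ([0.518, 0.281, 0.002], 0.52)]
bell [([0.582, -0.004, -0.001], 0.67)]
bell_top [([0.481, -0.201, -0.0], 0.15)]
stamp [([0.485, -0.202, -0.001], 0.76)]
mug [([0.756, 0.21, -0.004], 0.81), ([0.482, -0.201, -0.002], 0.68)]
brush [([0.777, -0.114, 0.003], 0.66)]
spool []
1.3 [9.88438951e-06 1.41426655e-01 9.89948736e-01 3.99199367e-05]
```

View pics/top0.png

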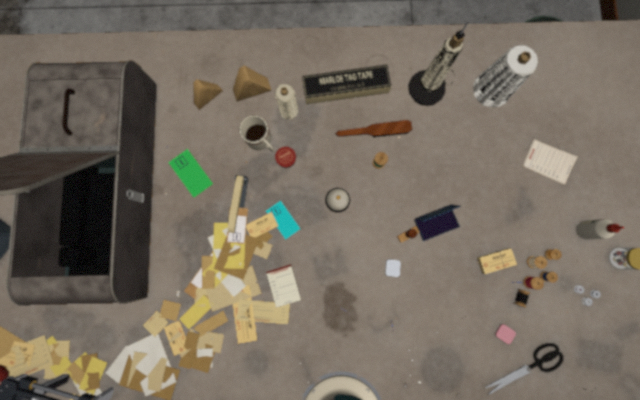

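View pics/side0.png

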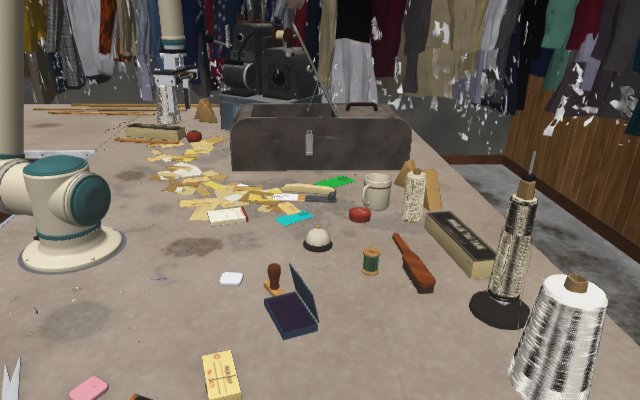

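The top view shows the tin at (437,222) with its lid on the far side and the stamp at (407,235). The stapler is at (238,210) with its nose downwards, and the bell is at (338,200). The side view agrees: tin (290,310), bell (318,238), stapler (300,190). Next I'll project the estimates onto zoomed crops to check them.

```bash
cat > h.py <<'E'
from plant import *
import cv2,numpy as np
from scipy.spatial.transform import Rotation as R
def proj(c,p):
    k=vision.get_calibration(c); q=k["orientation"]
    v=R.from_quat([q[1],q[2],q[3],q[0]]).inv().apply(np.array(p)-k["position"])
    return np.array([k["fx"]*v[0]/v[2]+k["cx"],k["fy"]*v[1]/v[2]+k["cy"]])
def ray(c,uv,z):
    k=vision.get_calibration(c); q=k["orientation"]
    d=R.from_quat([q[1],q[2],q[3],q[0]]).apply([(uv[0]-k["cx"])/k["fx"],(uv[1]-k["cy"])/k["fy"],1])
    return k["position"]+d*(z-k["position"][2])/d[2]
def down(yaw):  # tool z down, tool x at angle yaw in world
    x=np.array([np.cos(yaw),np.sin(yaw),0]); z=np.array([0,0,-1.]); q=R.from_matrix(np.c_[x,np.cross(z,x),z]).as_quat()
    return np.array([q[3],*q[:3]])
def crops(pre,pts,f,half=32,s=6):
    rows=[]
    for c in("top","side"):
        im=pre[c]; row=[]
        for grp in pts:
            u0=np.round(np.mean([proj(c,p) for p in grp],0)).astype(int)
            a,b=u0-half; z=cv2.resize(np.ascontiguousarray(im[b:b+2*half,a:a+2*half]),None,fx=s*.65,fy=s*.65,interpolation=cv2.INTER_CUBIC)
            for i,p in enumerate(grp):
                w=(proj(c,p)-[a,b]+.5)*s*.65; cv2.drawMarker(z,tuple(np.round(w).astype(int).tolist()),(0,255,0) if i else (255,0,255),cv2.MARKER_CROSS,9,1)
            row.append(z)
        rows.append(np.hstack(row))
    cv2.imwrite(f,np.vstack(rows)); print(np.vstack(rows).shape)
E
python3 - <<'E'
from h import *
pre={c:cv2.imread(f"pics/{c}0.png") for c in("top","side")}
y=np.deg2rad(17); ex=np.array([np.cos(y),np.sin(y),0]); ey=np.array([-ex[1],ex[0],0])
o=np.array([.507,-.28,0]); h=np.array([.5395,-.271,.016])
g1=[o+ex*-.033+ey*.055+[0,0,.016],o+ex*-.033-ey*.055+[0,0,.016],h+ey*.055,h-ey*.055,np.array([.530,-.276,.085])]
g2=[np.array([.5175,.282,.046]),np.array([.5775,.277,.049])]
g3=[np.array([.5805,-.005,.054]),np.array([.5805,-.005,0])]
crops(pre,[g1,g2,g3],"pics/crop0.png")
E
```

```text
(500, 750, 3)
```

View pics/crop0.png

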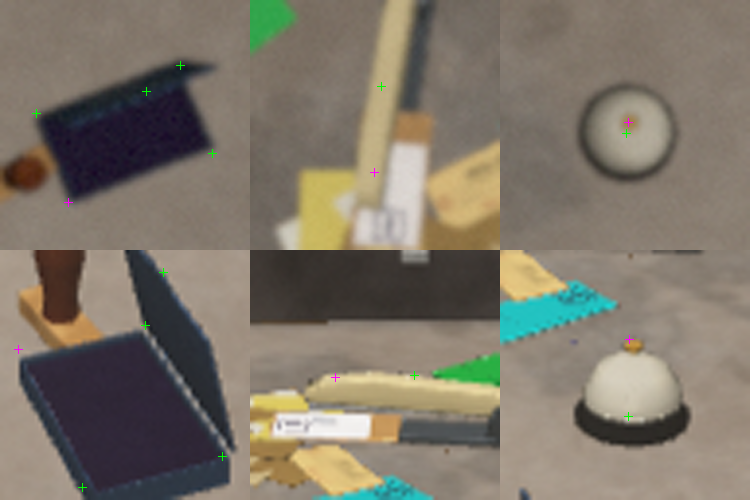

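The crops match: the bell button, the stapler spot and the tin edges are within about 1 px. Next is the lid.

```bash
cat > lid.py <<'E'
from h import *
y=np.deg2rad(17); ex=np.array([np.cos(y),np.sin(y),0]); h=np.array([.5395,-.271,.016])
N=r.nose_length
def tcp(th,rr=.059,off=.003):
    return h+ex*(-rr*np.cos(th)+off*np.sin(th)+.008)+np.array([0,0,rr*np.sin(th)+off*np.cos(th)+N])
j0=telemetry.current_joints(); best=None
for a in(y,y+np.pi):
    q=inverse_kinematics(tcp(1.95)+[0,0,.09],down(a))
    if q is not None and (best is None or abs(q[5])<abs(best[1][5])): best=(a,q)
Q=down(best[0]); print(np.round(best[1],2),N)
gripper_to(0.0,5)
p=np.array(telemetry.current_ee_pos()); r.move_l(p+[0,0,.07])
st=tcp(1.95)
r.move_to(st+[0,0,.1],Q); r.move_l(st,vel=.1)
print("t",telemetry.current_t(),np.round(telemetry.current_wrist_force(),2))
for th in np.r_[np.arange(1.8,.1,-.15),0.03]:
    g=r.move_l(tcp(th),vel=.06,guard=5); f=np.round(telemetry.current_wrist_force(),1); print(round(th,2),g,f)
    if g: break
else:
    p=tcp(0); g=r.move_l(p-[0,0,.006],vel=.02,guard=3); print("press",g,np.array(telemetry.current_ee_pos())[2]-N,np.round(telemetry.current_wrist_force(),1))
    r.move_l(p+[0,0,.12],vel=.2)
    for c in("top","side"):
        cv2.imwrite(f"pics/{c}1.png",vision.snapshot(c)[:,:,::-1])
        for n in("lid_lip","ink_tin","bell_top"): print(c,n,[(np.round(d["at"],3).tolist(),round(d["score"],2)) for d in models.mark_of(n,c)[:2]])
print("t",telemetry.current_t())
E
python3 lid.py
```

```text
[-0.54  0.38  1.46 -0.    1.3   0.73] 0.025
t 7.6917 [-1.44  0.27 -0.44]
1.8 False [-1.1  0.  -0.7]
1.65 False [0.1 0.4 0.4]
1.5 False [-0.2  0.3 -0. ]
1.35 False [-0.  -0.5 -0.6]
1.2 False [-0.  -0.1  0.3]
1.05 False [0.2 0.8 1. ]
0.9 False [-0.7  0.1 -0.2]
0.75 False [-0.2  0.4 -0.5]
0.6 False [ 0.  -0.6 -0.4]
0.45 False [ 0.1 -0.4  0.3]
0.3 False [-0.6 -0.3  0.5]
0.15 False [ 0.3  0.2 -0. ]
0.03 False [-0.  -0.6 -0.2]
press True 0.018276129042021624 [0.1 0.2 4.3]
top lid_lip [([0.479, -0.292, 0.021], 0.56)]
top ink_tin [([0.508, -0.278, 0.002], 0.69), ([0.774, -0.116, 0.0], 0.33)]
top bell_top []
side lid_lip [([0.478, -0.293, 0.019], 0.78)]
side ink_tin [([0.511, -0.278, 0.001], 0.85), ([0.545, -0.271, 0.017], 0.43)]
side bell_top []
t 12.9917
```

View pics/side1.png

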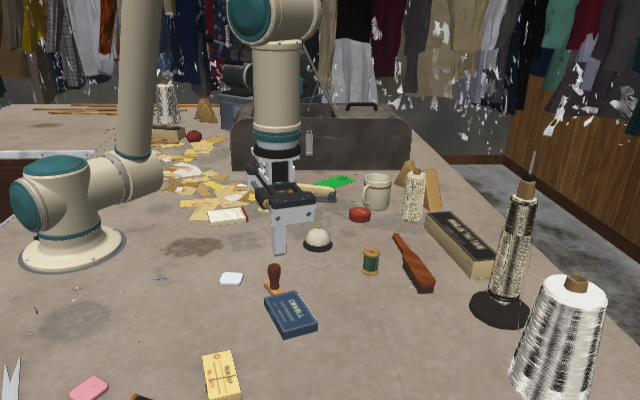

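The side view shows the tin shut at (290,313), with the stamp at (274,280) and the tin unmoved. Next is the stapler.

```bash
cat > st.py <<'E'
from h import *
N=r.nose_length; y=np.deg2rad(-8); nd=-np.array([np.cos(y),np.sin(y),0])
s=np.array([.5175,.282,.046])+nd*.003+[0,0,N]
q=[(a,inverse_kinematics(s+[0,0,.12],down(a))) for a in(y,y+np.pi)]; a=min((t for t in q if t[1] is not None),key=lambda t:abs(t[1][5]))[0]
p=np.array(telemetry.current_ee_pos()); r.move_l([*p[:2],.22],vel=.2)
r.move_to(s+[0,0,.12],down(a)); 
for c in("top","side"): 
    vision.snapshot(c); print(c,[(np.round(d["at"],3).tolist(),round(d["score"],2)) for d in models.mark_of("bell_top",c)[:2]])
r.move_l(s+[0,0,.008],vel=.12); r.hold(.2)
g=r.move_l(s-[0,0,.02],vel=.015,guard=9); print(g,np.array(telemetry.current_ee_pos())[2]-N,np.round(telemetry.current_wrist_force(),1))
r.hold(.4); print(np.array(telemetry.current_ee_pos())[2]-N,np.round(telemetry.current_wrist_force(),1))
r.move_l(s+[0,0,.03],vel=.04); r.move_l(s+[0,0,.15],vel=.2)
print(telemetry.current_t())
E
python3 st.py
```

```text
top [([0.536, -0.271, 0.018], 0.18)]
side []
True 0.036373074116207244 [-0.7  0.4  7.2]
0.03654880362514148 [-1.4 -1.4  6.8]
20.4583
```

The tip reached 36.4 mm, and the stop should be about 37 mm, so the press was complete. Next I'll check the stapler and press the bell.

```bash
cat > bell.py <<'E'
from h import *
N=r.nose_length
b=np.array([.5805,-.005,.054]); s=b+[0,0,N]; y=0.
q=[(a,inverse_kinematics(s+[0,0,.12],down(a))) for a in(y,y+np.pi)]; a=min((t for t in q if t[1] is not None),key=lambda t:abs(t[1][5]))[0]
r.move_to(s+[0,0,.12],down(a))
pre={}
for c in("top","side"):
    pre[c]=vision.snapshot(c)[:,:,::-1]
    for n in("stapler","stapler_nose","ticket","bell"): print(c,n,[(np.round(d["at"],3).tolist(),round(d["score"],2)) for d in models.mark_of(n,c)[:3]])
crops(pre,[[np.array([.5175,.282,.046]),np.array([.5775,.277,.049])],[b,b*[1,1,0]]],"pics/crop2.png")
E
python3 bell.py
```

```text
top stapler [([0.539, -0.268, 0.018], 0.44)]
top stapler_nose [([0.515, 0.284, 0.044], 0.55)]
top ticket [([0.529, 0.148, -0.004], 0.92), ([0.671, 0.42, -0.002], 0.72), ([0.371, 0.355, 0.001], 0.57)]
top bell [([0.582, -0.004, -0.002], 0.61), ([0.577, 0.278, -0.005], 0.17)]
side stapler [([0.571, 0.279, -0.004], 0.97), ([0.758, 0.21, -0.002], 0.24)]
side stapler_nose [([0.518, 0.282, 0.045], 0.63), ([0.692, -0.129, 0.001], 0.47)]
side ticket [([0.532, 0.148, 0.002], 0.67), ([0.672, 0.418, 0.003], 0.65), ([0.513, 0.281, 0.004], 0.62)]
side bell [([0.581, -0.007, -0.0], 0.98)]
(500, 500, 3)
```

View pics/crop2.png

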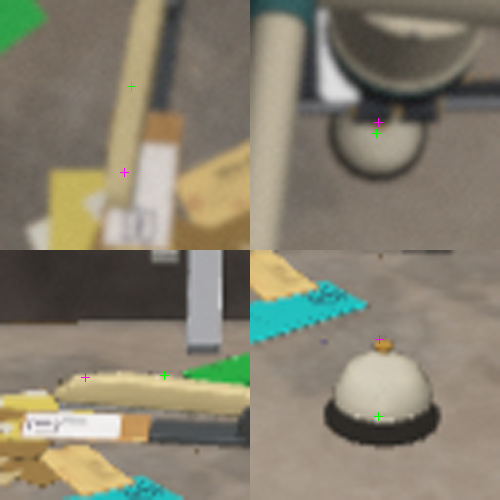

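The stapler arm is back up, and the stapler and ticket haven't moved. The bell button at (382,344) in the crop matches my estimate to within about 1 px, so I'll press it.

```bash
cat > b2.py <<'E'
from h import *
N=r.nose_length; s=np.array([.581,-.005,.054+N])
r.move_l(s+[0,0,.008],vel=.12); r.hold(.2)
g=r.move_l(s-[0,0,.008],vel=.012,guard=10); print(g,np.array(telemetry.current_ee_pos())[2]-N,np.round(telemetry.current_wrist_force(),1))
r.hold(.2); print(np.array(telemetry.current_ee_pos())[2]-N,np.round(telemetry.current_wrist_force(),1))
r.move_l(s+[0,0,.02],vel=.04); r.move_l(s+[0,0,.15],vel=.2)
im=vision.snapshot("side"); cv2.imwrite("pics/side3.png",im[:,:,::-1])
print([(np.round(d["at"],3).tolist(),round(d["score"],2)) for d in models.mark_of("bell","side")[:2]],telemetry.current_t())
E
python3 b2.py
```

```text
True 0.05108629130594302 [-2.3  0.5  7. ]
0.05118326879156427 [-1.6 -0.4  6.7]
[([0.581, -0.006, -0.002], 0.58)] 27.175
```

View pics/side3.png

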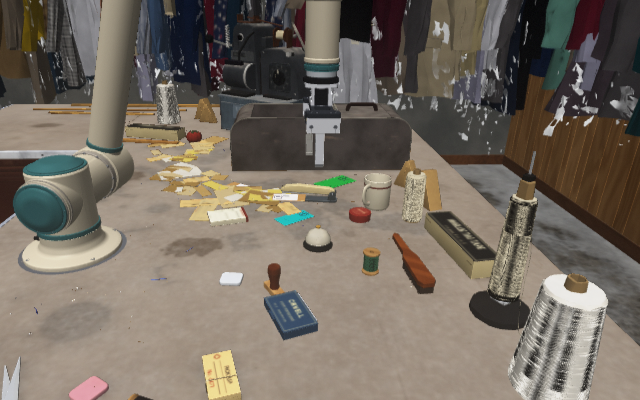

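The tin is shut at (290,313), and the bell at (318,238) and stapler at (305,190) are in place. The button went down about 2.9 mm.

```bash
python3 -c "
from plant import *
print(r.sign_off())"
```

```text
the job is handed in; nothing more can be done
None
```

The job is handed in after about 27 s of robot time: I shut the ink pad lid, pressed the stapler down to its stop and let it spring back, then pressed the bell button past its sounding point; nothing had visibly moved in the pictures I checked.

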